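Hold the spice box lid ajar with the flat lifter

ROBOT

A 7-joint arm with a two-finger parallel gripper is mounted at the origin on a cart in front of the work surface, level with it; the furniture and walls round the work are solid. World frame = base frame: x ahead of the robot, y to its left, z up, the work surface at z = 0. Lengths are in m, angles in rad, forces in N, time in s.
With the tool pointing down it reaches from about 0.375 to 0.925 m from the base axis. Payload 3.1 kg.
Tool frame: the origin (TCP) lies on the centre line of the jaws, within the pads' length; the fingertips stand 14 mm ahead of it and the grasp point (between the pads) lies 5 mm behind it; z points along the fingers, y is the line along which they close (so a half turn about z gives the same grasp; the last joint's range is limited). The gripper opens to 85 mm and grips with 20 to 120 N. Pads are 22 mm wide; open, the fingers measure 114 mm over their backs; the gripper's body (76 mm by 85 mm) begins 54 mm behind the grasp point. The pads swing forward as they close: fully open they stand 13 mm farther back than shut.
Start: joints at [1.094, 0.383, 0.044, 1.598, -0.018, 1.161, -0.05], TCP at [0.24, -0.604, 0.245] pointing down, gripper open.
Joint ranges: [-2.61, 2.61], [-0.41, 2.15], [-1.48, 1.57], [0, 2.5], [-1.57, 4.71], [0.05, 1.97], [-2.85, 2.85]. Speed limits (rad/s): [2.79, 2.79, 3.14, 3.14, 3.14, 3.14, 3.14].

INTERFACE

Orientations are given as a unit quaternion [x, y, z, w].
In Python, from bench import ctrl gives the robot as it stands. Calls block until the motion is done:
- ctrl.move_ptp(position, orientation): joint-space move of the TCP to a pose.
- ctrl.movel(position, orientation=None, speed=0.15): straight line of the TCP; orientation=None keeps the orientation; speed is the mean speed in m/s.
- ctrl.move_j(angles): joint-space move.
- ctrl.move_gripper(opening, effort=None): finger opening in m; effort is the grip in N (None keeps the last); returns when the fingers have stopped.
- ctrl.pause(seconds).
- ctrl.inverse_kinematics(position, orientation): joint angles nearest the present ones, or None.
- ctrl.read_camera(name): name is "scene" or "side" or "wrist"; returns (picture, depth): 480x640x3 uint8, red, green, blue; 480x640 float32, m along the optical axis (not along the pixel's ray), 0 where there is no reading.
- ctrl.camera_params(name): a dict with "K" (3x3 intrinsics, pixels), "camera_from_world" (4x4, takes a point from world to camera coordinates). Camera axes: x right, y down, z forward; pixel columns grow to the right and rows downward; lengths in m; the calibration is good to about 2 mm. A picture is of the moment at which its call begins: read the wrist's pose just before it. camera_params takes no time and is no camera call; for the wrist camera it gives the pose at the moment of the call.
A pose or a line that the arm cannot do raises ctrl.MotionError and nothing moves.
- ctrl.sign_off(): hands the job in; it is judged then, once.
Trained networks look in the newest picture that a camera, given by its name, has taken for a name from the list of things; names that differ only in an ending like _2 or _b are one class to them, and where a whole thing is asked for, a point or a joint stands for the part that bears it (a point fixed in the world has none). Each returns a list of dicts, best first, with "score" (0 to 1); they miss things now and then, are a little off and sometimes report something else, mostly with a low value. They report only what shows in the picture. A call takes as long as a camera call.
- ctrl.look_for(camera, name): "rect" ([left, top, right, bottom] in pixels, round what is visible of it).
- ctrl.outline_of(camera, name): "region" (480x640 bool, what is visible of it) and "rect" ([left, top, right, bottom] in pixels, round what is visible of it).
Readings, each from a call of its own:
- ctrl.read_time_s(): time.
- ctrl.read_qpos(): joint angles.
- ctrl.read_joint_vel(): joint speeds.
- ctrl.read_effort(): joint torques, N m.
- ctrl.read_eef_pos(): TCP position.
- ctrl.read_tcp_rot(): TCP orientation.
- ctrl.read_ft_force(): force on the tool from outside, world axes, zero at the start.
- ctrl.read_ft_torque(): the same for the moment, N m.
- ctrl.read_finger_gap(): finger opening in m.
- ctrl.read_grasp_force(): force on a finger pad.
Only numpy, scipy, OpenCV 4.12 (cv2) and the standard library are available. Lean on these libraries where they do the work, as an engineer would, in place of code of your own. Each camera call takes 0.05 s, during which the arm holds its last target. There are 200 camera calls.

TASK

The wooden spice box has no knob: pick up the flat lifter by its upright handle, slide its blade through the slot under the closed lid until the stop plate on the blade comes up to the lid's front edge, then raise the lid with it and hold it open at 35 degrees so that I can see the jars inside. Touch the box only with the lifter and leave the things around it alone. Finish still holding the lid up on the lifter at that angle: the lid falls shut by itself, so do not let go or put anything down.

Things in the scene. Friction and masses are not known exactly. Their poses are not given: they have to be found in the camera images.
- spice_box: Brown wooden box, 150 (x) x 200 (y) x 85 mm high without its lid; heavy, it does not move. Origin: centre of its underside. Its own -x side is the front and faces roughly towards the robot (turned up to 0.3 rad); z is up. The front wall's outer face is at x = -75 mm; the wall is 8 mm thick. Two spice jars lie fixed inside, their tops at about z = 52 mm.
- slot (a point): Middle of the slot in the box's front wall, at the wall's outer face (x = -75, y = 0, z = 76 mm in the box's frame; axes as the box's). The slot is 100 mm wide (y), 18 mm high: from the low wall's top at z = 67 mm up to the closed lid's underside at z = 85 mm.
- lid_panel: The box's lid: a plain wooden board 155 x 204 x 10 mm (0.2 to 0.45 kg) without handle, hinged along its rear lower edge. Origin: middle of the hinge line. The board runs 155 mm from there along its own -x, its underside at its own z = 0. Closed, its front edge is at x = -80 mm in the box's frame, overhanging the front wall by 5 mm.
- lid (a joint): Lid angle in rad: 0 closed, growing as the front edge rises; 35 degrees = 0.611. No spring or friction to hold it: it falls shut by its weight. With the blade level, the lid rests on the blade's tip, so the angle is that of the line from the hinge line to the tip's upper edge.
- lid_edge (a point): Middle of the lid's front lower edge, 155 mm from the hinge line; moves with the lid.
- hinge_line (a point): Middle of the hinge line, fixed to the box (x = 75, y = 0, z = 85 mm in its frame); axes as the box's.
- lifter: Flat steel lid lifter, about 0.16 kg, standing loose on the worktop on its blade. Origin: on the blade's underside, below the handle's axis; x points along the blade to its tip, z up the handle. Blade 4 mm thick, 50 mm wide (y), from x = -30 to the tip at x = +90 mm. A stop plate across the blade: front face at x = +60 mm (30 mm behind the tip), 4 mm thick, 50 mm wide, up to z = 20 mm.
- handle (a point): Point to grip in the upright black handle: on its axis, z = 68 mm in the lifter's frame (x = y = 0). The handle is 28 (x) x 20 (y) mm with flat faces, from z = 29 to 96 mm; below it a steel neck 22 x 14 mm. Grip across the 20 mm.
- blade_tip (a point): Middle of the upper edge of the lifter's tip: x = 90, y = 0, z = 4 mm in the lifter's frame.
- spice_jar: Bystander: spice jar with a black cap standing on the worktop, 41 mm across, 105 mm high; origin centre of its underside.
- mug: Bystander: striped mug, 86 x 120 x 90 mm; origin centre of its underside.
- pepper_mill: Bystander: brown wooden pepper mill, 58 mm across, 150 mm high; origin centre of its underside.

How it is judged:
On the way, in this order (a step that is already met when the one before it is completed fails the run):
1. the lifter is picked up: held by the fingers with its underside 30 mm or more above the worktop (height (world z) of lifter above 0.03 m and contact force between the fingers and lifter above 1 N), for 0.2 s.
2. the blade is in the slot under the still closed lid (under 9 degrees), its tip at least 22 mm behind the lid's front edge (the stop is at 30 mm) (x of blade_tip in the frame of spice_box between -0.058 and -0.04 m and y of blade_tip in the frame of spice_box between -0.05 and 0.05 m and z of blade_tip in the frame of spice_box between 0.066 and 0.105 m and value of joint lid below 0.157 rad and contact force between the fingers and lifter above 1 N), for 0.2 s.
At the end, for the whole second after the job is handed in: The lid stands still at 35 degrees, 6 either way, resting on the lifter (contact force over 0.3 N), the lifter still gripped by the fingers with its handle's foot at least 100 mm above the worktop, and neither fingers nor arm touching the lid (value of joint lid between 0.506 and 0.716 rad and velocity of joint lid between -0.1 and 0.1 rad/s and contact force between lifter and lid_panel above 0.3 N and contact force between the fingers and lifter above 1 N and contact force between each of the arm, the fingers and lid_panel below 0.5 N and height (world z) of lifter above 0.1 m); the arm keeps its last pose, push and grip.
It fails at once if the fingers or the arm push on the box or its lid with over 2 N (contact force between any of the arm, the fingers and spice_box above 2 N).
It fails at once if the standing spice jar is moved over 30 mm or tipped (distance of spice_jar from where it was at the start of the episode above 0.03 m or angle between spice_jar's own z axis and vertical above 0.4 rad).
It fails at once if the mug is moved over 30 mm or tipped (distance of mug from where it was at the start of the episode above 0.03 m or angle between mug's own z axis and vertical above 0.4 rad).
It fails at once if the pepper mill is moved over 30 mm or tipped (distance of pepper_mill from where it was at the start of the episode above 0.03 m or angle between pepper_mill's own z axis and vertical above 0.4 rad).
It also fails if it takes over 48 s, if anything falls off the work surface, if the arm or the gripper's body presses on something with over 40 N, if the wrist force passes 120 N, or if a joint passes its speed limit or range.

## Working session

There is one attempt and no reset: what is moved stays moved. The work goes in short steps, each a Python script; the robot and the scene stay as the last script left them, time stands still between calls to the robot, and variables do not carry over. Pictures are saved under pics/ and viewed, at most 10 in all, crops included, and the job is handed in when it is done.

```bash
ls; mkdir -p pics; cat > h.py <<'E'
import numpy as np, cv2
from bench import ctrl
def cloud(cam,depth,mask=None,P=None):
    P=P or ctrl.camera_params(cam); K=np.array(P["K"]); T=np.linalg.inv(np.array(P["camera_from_world"]))
    m=depth>0
    if mask is not None: m&=mask
    v,u=np.nonzero(m); z=depth[v,u]
    p=np.c_[(u-K[0,2])/K[0,0]*z,(v-K[1,2])/K[1,1]*z,z]
    return p@T[:3,:3].T+T[:3,3]
def save(img,name): cv2.imwrite("pics/"+name,img[:,:,::-1])
E
python3 - <<'E'
from h import *
ims=[]
for c in ["scene","side"]:
    im,d=ctrl.read_camera(c); save(im,c+"0.png"); np.save(c+"0.npy",d)
    T=np.linalg.inv(np.array(ctrl.camera_params(c)["camera_from_world"])); print(c,T[:3,3].round(3),T[:3,2].round(2))
    for n in ["lifter","handle","lid_panel","spice_box","spice_jar","mug","pepper_mill"]:
        r=ctrl.outline_of(c,n)
        for o in r[:1]:
            p=cloud(c,d,o["region"])
            print(n,round(o["score"],2),o["rect"],len(p),np.percentile(p,[2,50,98],axis=0).round(3).tolist() if len(p) else "")
print(ctrl.read_time_s(), ctrl.read_tcp_rot())
E
```

```text
bench.py
pics
scene [-0.431  0.929  0.888] [ 0.64 -0.59 -0.5 ]
lifter 0.95 [232.7, 304.2, 276.0, 356.9] 1056 [[0.431, 0.254, -0.002], [0.461, 0.288, 0.006], [0.547, 0.307, 0.096]]
handle 0.76 [231.2, 307.2, 273.2, 353.5] 1022 [[0.433, 0.254, -0.001], [0.462, 0.288, 0.007], [0.548, 0.306, 0.096]]
lid_panel 0.92 [294.0, 212.6, 385.2, 253.2] 2183 [[0.53, -0.202, 0.087], [0.602, -0.096, 0.095], [0.685, -0.003, 0.099]]
spice_box 0.8 [292.0, 215.9, 383.2, 281.0] 4377 [[0.53, -0.199, 0.006], [0.573, -0.072, 0.085], [0.682, -0.001, 0.098]]
spice_jar 0.71 [212.4, 254.5, 225.8, 297.3] 655 [[0.677, 0.215, 0.001], [0.686, 0.24, 0.062], [0.713, 0.253, 0.107]]
mug 0.83 [140.4, 277.0, 182.1, 328.9] 1697 [[0.655, 0.338, 0.004], [0.676, 0.4, 0.058], [0.742, 0.438, 0.09]]
pepper_mill 0.76 [396.2, 180.7, 414.3, 225.3] 694 [[0.617, -0.569, 0.002], [0.635, -0.414, 0.064], [0.758, -0.399, 0.14]]
side [0.324 0.994 0.656] [ 0.22 -0.85 -0.48]
lifter 0.86 [290.1, 313.7, 355.1, 367.6] 1625 [[0.434, 0.253, 0.001], [0.471, 0.29, 0.006], [0.549, 0.307, 0.096]]
handle 0.6 [292.2, 308.5, 356.0, 365.7] 1578 [[0.434, 0.255, 0.001], [0.471, 0.29, 0.006], [0.547, 0.307, 0.096]]
lid_panel 0.59 [274.8, 202.6, 356.4, 246.4] 2219 [[0.533, -0.203, 0.087], [0.607, -0.086, 0.096], [0.687, -0.001, 0.099]]
spice_box 0.75 [274.0, 202.4, 351.1, 269.6] 4251 [[0.532, -0.199, 0.005], [0.602, -0.03, 0.09], [0.689, -0.001, 0.098]]
spice_jar 0.92 [227.1, 269.5, 245.1, 324.7] 926 [[0.68, 0.218, 0.005], [0.693, 0.246, 0.066], [0.717, 0.253, 0.107]]
mug 0.58 [169.7, 318.0, 225.0, 381.7] 2809 [[0.657, 0.354, 0.008], [0.696, 0.412, 0.057], [0.74, 0.439, 0.09]]
pepper_mill 0.97 [321.8, 157.7, 339.4, 203.8] 639 [[0.619, -0.678, 0.005], [0.643, -0.411, 0.067], [0.7, -0.4, 0.14]]
0.8 [9.82115321e-01 1.88280359e-01 3.23401331e-05 3.18052186e-05]
```

```bash
python3 - <<'E'
from h import *
a=cv2.imread("pics/scene0.png")[160:380,120:440];b=cv2.imread("pics/side0.png")[140:400,160:380]
a=cv2.resize(a,None,fx=1.25,fy=1.25*260/220)
cv2.imwrite("pics/both.png",cv2.resize(np.hstack([cv2.resize(a,(430,300)),cv2.resize(b,(254,300))]),None,fx=1.15,fy=1.15,interpolation=cv2.INTER_CUBIC))
R={}
for c in ["scene","side"]:
    im,d=ctrl.read_camera(c)
    p=cloud(c,d)
    s=p[(abs(p[:,0]-.61)<.14)&(abs(p[:,1]+.1)<.16)&(p[:,2]>.091)&(p[:,2]<.102)]
    r=cv2.minAreaRect(s[:,:2].astype(np.float32)); print(c,"lid",len(s),r,np.median(s[:,2]))
    print(cv2.boxPoints(r).round(3).tolist())
    L=p[(p[:,0]>.40)&(p[:,0]<.58)&(p[:,1]>.22)&(p[:,1]<.34)]
    for lo,hi in [(.0025,.007),(.03,.092),(.0925,.1)]:
        s=L[(L[:,2]>lo)&(L[:,2]<hi)]
        r=cv2.minAreaRect(s[:,:2].astype(np.float32)); print(" lifter",lo,len(s),np.round(r[0],4),np.round(r[1],4),r[2],np.median(s,axis=0).round(4))
E
```

```text
scene lid 2012 ((0.6084447503089905, -0.10511545836925507), (0.21038584411144257, 0.16303658485412598), 85.7581787109375) 0.0948651020917814
[[0.5189999938011169, -0.20399999618530273], [0.6819999814033508, -0.2160000056028366], [0.6980000138282776, -0.006000000052154064], [0.5350000262260437, 0.006000000052154064]]
 lifter 0.0025 410 [0.4896 0.28  ] [0.1189 0.1772] 89.86361694335938 [0.4786 0.2886 0.0038]
 lifter 0.03 279 [0.4562 0.2893] [0.0327 0.019 ] 31.591585159301758 [0.4491 0.2906 0.0621]
 lifter 0.0925 66 [0.4574 0.2841] [0.0201 0.0274] 84.29046630859375 [0.4575 0.2853 0.0951]
side lid 2097 ((0.6098450422286987, -0.10556793212890625), (0.211367666721344, 0.1567053645849228), 86.45167541503906) 0.09610797894203149
[[0.5249999761581421, -0.20600000023841858], [0.6819999814033508, -0.2160000056028366], [0.6949999928474426, -0.004999999888241291], [0.5379999876022339, 0.004999999888241291]]
 lifter 0.0025 905 [0.4884 0.2803] [0.118 0.175] 89.69111633300781 [0.4926 0.2856 0.0043]
 lifter 0.03 383 [0.4584 0.2895] [0.0311 0.0159] 22.012807846069336 [0.4591 0.2919 0.0625]
 lifter 0.0925 104 [0.4607 0.2839] [0.021  0.0273] 87.24446868896484 [0.4603 0.286  0.0958]
```

View pics/both.png

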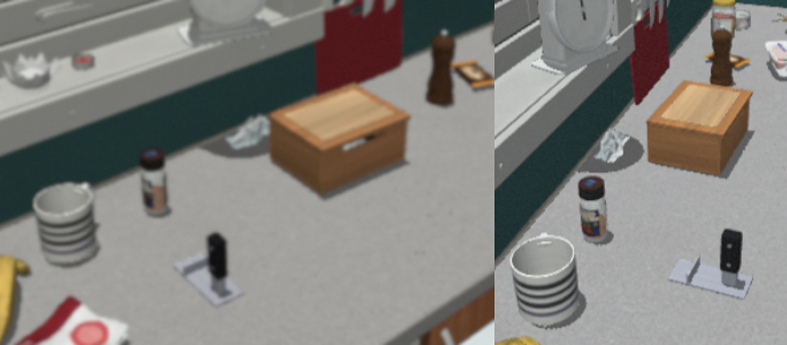

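```bash
cat >> h.py <<'E'
def down(y): return [np.cos(y/2),np.sin(y/2),0,0]
E
python3 - <<'E'
from h import *
for i,pos in enumerate([(0.44,0.284,0.28),(0.42,0.22,0.27)]):
    ctrl.move_ptp(pos,down(-0.07)); ctrl.pause(.3)
    P=ctrl.camera_params("wrist"); T=np.linalg.inv(np.array(P["camera_from_world"])); print(T[:3,3].round(3),T[:3,2].round(2))
    im,d=ctrl.read_camera("wrist"); save(im,f"w{i}.png")
    p=cloud("wrist",d,P=P)
    L=p[(p[:,0]>.40)&(p[:,0]<.58)&(p[:,1]>.22)&(p[:,1]<.34)]
    for lo,hi in [(.0025,.007),(.012,.022),(.03,.09),(.092,.1)]:
        s=L[(L[:,2]>lo)&(L[:,2]<hi)]
        if len(s)<5: print(lo,len(s));continue
        r=cv2.minAreaRect(s[:,:2].astype(np.float32)); print(" lifter",lo,len(s),np.round(r[0],4),np.round(r[1],4),round(r[2],2),np.median(s,axis=0).round(4))
    o=ctrl.outline_of("wrist","lifter")
    if o:
        s=cloud("wrist",d,o[0]["region"],P); r=cv2.minAreaRect(s[s[:,2]<.02][:,:2].astype(np.float32)); print(o[0]["rect"],r)
print(ctrl.read_time_s())
E
```

```text
[0.526 0.278 0.408] [-0.33  0.02 -0.94]
 lifter 0.0025 3848 [0.4924 0.2802] [0.0499 0.1197] 85.6 [0.5039 0.2784 0.0036]
 lifter 0.012 198 [0.5201 0.2783] [0.0495 0.0029] 85.96 [0.5201 0.2778 0.0194]
 lifter 0.03 181 [0.4746 0.2817] [0.0197 0.0041] 86.54 [0.4761 0.2818 0.0648]
 lifter 0.092 674 [0.4625 0.2827] [0.0192 0.0275] 86.53 [0.463  0.2824 0.095 ]
[293.3, 87.1, 341.5, 208.7] ((0.49167805910110474, 0.28028154373168945), (0.05268796533346176, 0.12203475832939148), 85.92122650146484)
[0.505 0.215 0.399] [-0.33  0.02 -0.95]
 lifter 0.0025 4063 [0.5062 0.2775] [0.0558 0.1523] 83.67 [0.5049 0.2756 0.0036]
 lifter 0.012 223 [0.5045 0.2846] [0.0462 0.054 ] 65.3 [0.52   0.2757 0.0193]
 lifter 0.03 415 [0.4658 0.2762] [0.0311 0.0147] 29.25 [0.4687 0.2729 0.0648]
 lifter 0.092 738 [0.4626 0.2823] [0.0198 0.0265] 86.09 [0.4631 0.2817 0.0951]
[226.6, 68.5, 281.0, 193.6] ((0.49186235666275024, 0.283179372549057), (0.057657115161418915, 0.12211596965789795), 84.65206146240234)
5.275
```

View pics/w0.png

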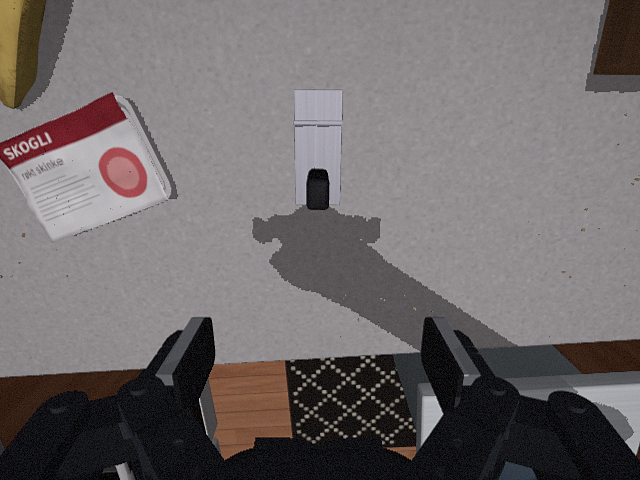

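```bash
python3 - <<'E'
from h import *
q=down(-0.072)
ctrl.move_ptp((0.4625,0.2825,0.16),q)
ctrl.movel((0.4625,0.2825,0.063),q,speed=.1)
ctrl.move_gripper(0.0,100); ctrl.pause(.2)
print(ctrl.read_finger_gap(),ctrl.read_grasp_force(),ctrl.read_eef_pos(),ctrl.read_time_s())
ctrl.movel((0.4625,0.2825,0.20),q,speed=.12)
ctrl.pause(.3)
print(ctrl.read_finger_gap(),ctrl.read_grasp_force(),ctrl.read_ft_force(),ctrl.read_time_s())
ctrl.move_ptp((0.42,-0.09,0.26),q); ctrl.pause(.3)
P=ctrl.camera_params("wrist"); im,d=ctrl.read_camera("wrist"); save(im,"w2.png"); np.save("w2.npy",d)
np.savez("w2.npz",d=d,K=P["K"],T=P["camera_from_world"])
p=cloud("wrist",d,P=P)
e=np.array(ctrl.read_eef_pos()); print(e,ctrl.read_tcp_rot())
s=p[(p[:,0]>.5)&(p[:,2]>.091)&(p[:,2]<.102)]
r=cv2.minAreaRect(s[:,:2].astype(np.float32)); print("lid",len(s),r,np.median(s[:,2]),s.min(0),s.max(0))
c,sn=np.cos(.072),np.sin(.072)
t=(p-e); t=np.c_[t[:,0]*c-t[:,1]*sn, t[:,0]*sn+t[:,1]*c, t[:,2]]  # lifter-ish frame
B=t[(abs(t[:,1])<.05)&(t[:,0]>.0)&(t[:,0]<.12)&(t[:,2]<-.03)&(t[:,2]>-.075)]
print(len(B)); 
for a in np.arange(.01,.1,.01):
    b=B[abs(B[:,0]-a)<.005]
    if len(b): print(a.round(2),len(b),np.percentile(b,[2,50,98],axis=0).round(4).tolist())
E
```

```text
0.01908282349304875 97.88842678070068 [0.46274924 0.28278675 0.06333771] 7.8
0.019225075245851368 97.5926148891449 [ 0.19505917 -0.09026487 -1.68491753] 9.3917
[ 0.4201139  -0.08950833  0.25971267] [ 9.99372914e-01 -3.54072673e-02 -3.21572635e-04 -3.75049839e-05]
lid 21623 ((0.557396650314331, -0.10253439843654633), (0.2044380009174347, 0.04780256003141403), 85.93824768066406) 0.09503627901094186 [ 0.52659898 -0.20576513  0.0910138 ] [0.58817815 0.00079519 0.09878295]
16335
0.01 1746 [[0.0054, -0.0234, -0.0611], [0.0104, 0.0005, -0.0596], [0.0147, 0.0239, -0.0313]]
0.02 1595 [[0.0151, -0.0236, -0.0612], [0.02, -0.0, -0.0599], [0.0248, 0.0242, -0.0586]]
0.03 1671 [[0.0252, -0.0236, -0.0613], [0.0301, -0.0, -0.0599], [0.0348, 0.024, -0.0587]]
0.04 1743 [[0.0353, -0.0237, -0.0613], [0.0401, 0.0, -0.0599], [0.0448, 0.0241, -0.0586]]
0.05 1408 [[0.0451, -0.0236, -0.0612], [0.0488, 0.0, -0.0599], [0.0525, 0.0241, -0.0587]]
0.06 2462 [[0.0557, -0.0235, -0.0611], [0.0594, 0.0005, -0.0554], [0.0646, 0.024, -0.043]]
0.07 2054 [[0.0651, -0.0237, -0.0613], [0.07, 0.0001, -0.0599], [0.0747, 0.0239, -0.0585]]
0.08 2160 [[0.0752, -0.0236, -0.0613], [0.0799, 0.0006, -0.0599], [0.0846, 0.0241, -0.0586]]
0.09 986 [[0.085, -0.0237, -0.0614], [0.0873, -0.0009, -0.06], [0.0891, 0.0239, -0.0586]]
```

View pics/w2.png

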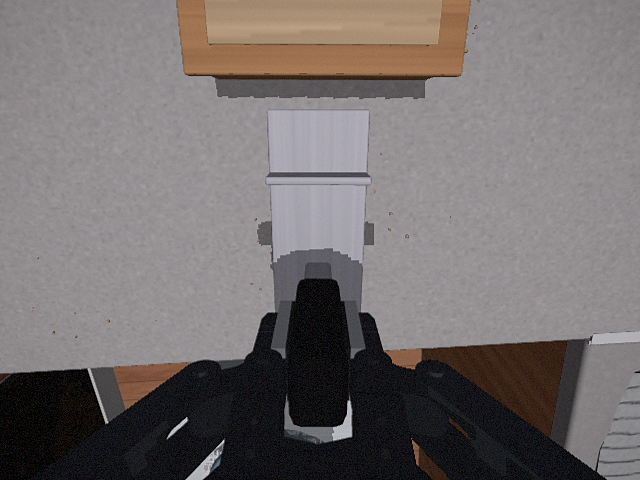

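```bash
python3 - <<'E'
from h import *
a=-0.071;q=down(a);u=np.array([np.cos(a),np.sin(a),0]); edge=np.array([0.5336,-0.1008,0])
def tcp(s,z): return edge+u*(s-.0895)+[0,0,z]
ctrl.movel(tcp(-.035,.138),q,speed=.12); ctrl.pause(.2)
f0=np.array(ctrl.read_ft_force())
ctrl.movel(tcp(.0,.138),q,speed=.06); print(np.array(ctrl.read_ft_force())-f0)
ctrl.movel(tcp(.0285,.138),q,speed=.04); ctrl.pause(.4)
print(np.array(ctrl.read_ft_force())-f0,ctrl.read_eef_pos(),tcp(.0285,.138),ctrl.read_time_s())
im,d=ctrl.read_camera("wrist"); P=ctrl.camera_params("wrist"); save(im,"w3.png")
p=cloud("wrist",d,P=P)-edge; t=np.c_[p@u, p[:,1]*u[0]-p[:,0]*u[1], p[:,2]]
t=t[(abs(t[:,1])<.02)]
l=t[(t[:,2]>.093)&(t[:,2]<.105)&(t[:,0]>-.012)&(t[:,0]<.05)];print("lid edge",np.percentile(l,1,axis=0),np.median(l[:,2]))
l=t[(t[:,2]>.0905)&(t[:,2]<.1)&(t[:,0]>-.02)&(t[:,0]<0.0)];print("plate?",len(l),np.percentile(l,[5,50,95],axis=0).round(4).tolist() if len(l) else "")
im,d=ctrl.read_camera("scene"); save(cv2.resize(im[180:320,220:420],None,fx=3,fy=3,interpolation=cv2.INTER_CUBIC),"s3.png")
E
```

```text
[ 0.61911111 -0.26419138 -0.70879808]
[ 0.13193027  0.27401371 -0.7892246 ] [ 0.47267113 -0.0964627   0.13803437] [ 0.47275369 -0.09647264  0.138     ] 14.525
lid edge [-0.00486348 -0.01958284  0.09326336] 0.0951408278712017
plate? 783 [[-0.0054, -0.018, 0.0924], [-0.0035, 0.0002, 0.094], [-0.0017, 0.0181, 0.0951]]
```

View pics/w3.png

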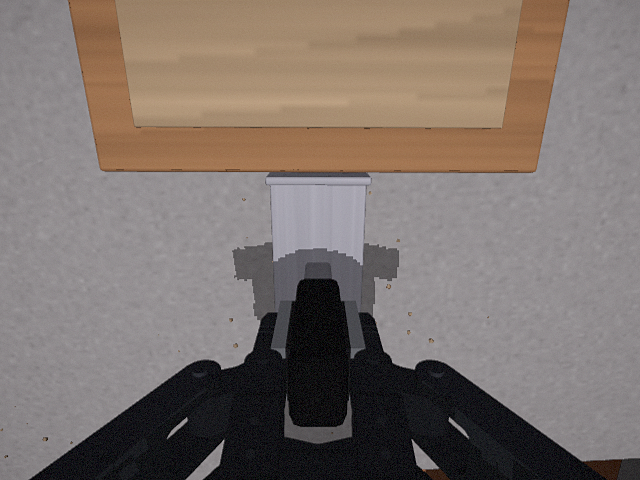

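View pics/s3.png

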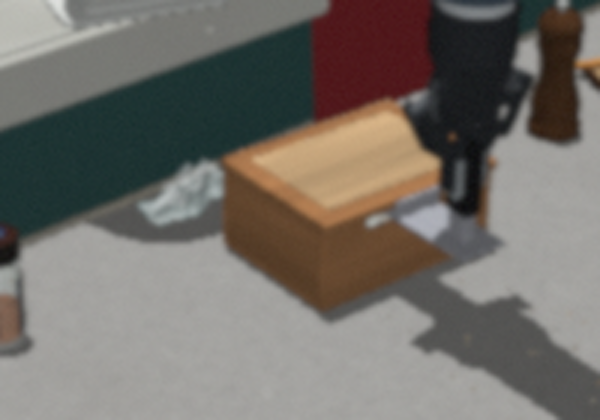

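```bash
cat >> h.py <<'E'
a=-0.071;q=down(a);u=np.array([np.cos(a),np.sin(a),0]); edge=np.array([0.5336,-0.1008,0])
def arc(th,d=.1270): return edge+u*(.155-d*np.cos(th)-.0895)+[0,0,.085+d*np.sin(th)+.060]
def local(p): p=p-edge; return np.c_[p@u, p[:,1]*u[0]-p[:,0]*u[1], p[:,2]]
def lidangle(lo,hi):
    for c in ["scene","side","wrist"]:
        P=ctrl.camera_params(c); im,d=ctrl.read_camera(c); save(im,f"lid_{c}_{hi}.png")
        t=local(cloud(c,d,P=P)); r=t-[.155,0,.085]; an=np.arctan2(r[:,2],-r[:,0]); rad=np.hypot(r[:,0],r[:,2])
        m=(abs(t[:,1])<.095)&(rad>.06)&(rad<.154)&(an>lo)&(an<hi); s=t[m]
        if m.sum()<50: print(c,m.sum()); continue
        sl=np.polyfit(s[:,0],s[:,2],1); res=abs(np.polyval(sl,s[:,0])-s[:,2])
        s=s[res<np.median(res)*3+1e-3]; sl=np.polyfit(s[:,0],s[:,2],1)
        print(c,len(s),"lid deg",np.degrees(np.arctan(-sl[0])).round(2),"z at s=.155:",np.polyval(sl,.155).round(4))
        if c=="wrist":
            e=np.array(ctrl.read_eef_pos()); b=local(cloud(c,d,P=P))-local(e[None])
            b=b[(abs(b[:,1])<.02)&(b[:,0]>.018)&(b[:,0]<.05)&(b[:,2]<-.045)&(b[:,2]>-.08)]
            if len(b): sl=np.polyfit(b[:,0],b[:,2],1); print("blade pitch deg",np.degrees(np.arctan(sl[0])).round(2),"top at tip rel TCP",np.polyval(sl,.0895).round(4))
E
python3 - <<'E'
from h import *
f0=np.array(ctrl.read_ft_force())
for th in np.radians([0,5,10,15]):
    ctrl.movel(arc(th),q,speed=.04)
    print(np.degrees(th).round(),(np.array(ctrl.read_ft_force())-f0).round(2),ctrl.read_finger_gap())
ctrl.pause(.3); lidangle(.15,.45); print(ctrl.read_time_s())
E
```

```text
0.0 [-0.42 -0.05 -2.42] 0.018663130976609512
5.0 [-0.63 -0.01 -0.75] 0.019111066398276914
10.0 [-0.17 -0.52 -1.18] 0.019080165073187015
15.0 [-0.66 -0.2  -0.64] 0.019215582298903036
scene 621 lid deg 14.52 z at s=.155: 0.0964
side 888 lid deg 14.67 z at s=.155: 0.0974
wrist 67657 lid deg 14.18 z at s=.155: 0.0975
blade pitch deg -0.08 top at tip rel TCP -0.06
16.675
```

```bash
python3 - <<'E'
from h import *
for th in np.radians([20,25,30,35.3]):
    ctrl.movel(arc(th),q,speed=.04)
    print(np.degrees(th).round(),np.array(ctrl.read_ft_force()).round(2),ctrl.read_finger_gap())
ctrl.pause(.5); lidangle(.4,.85); print(ctrl.read_eef_pos(),ctrl.read_grasp_force(),ctrl.read_time_s())
im=cv2.imread("pics/lid_side_0.85.png"); w=cv2.imread("pics/lid_wrist_0.85.png")
cv2.imwrite("pics/end.png",np.hstack([cv2.resize(im[120:300,210:410],(400,360),interpolation=cv2.INTER_CUBIC),cv2.resize(w,(400,360))]))
E
```

```text
20.0 [ 0.05  0.05 -4.69] 0.018820166587530253
25.0 [-0.18  0.26 -2.98] 0.018850253862083676
30.0 [-0.29  1.02 -3.24] 0.0187677854831384
35.0 [ 0.01 -0.46 -2.97] 0.01875096971514008
scene 129 lid deg 36.15 z at s=.155: 0.0828
side 449 lid deg 34.3 z at s=.155: 0.1003
wrist 60272 lid deg 34.43 z at s=.155: 0.0996
blade pitch deg 0.06 top at tip rel TCP -0.0598
[ 0.49553928 -0.09807537  0.21836023] 97.68326997756958 19.0417
```

View pics/end.png

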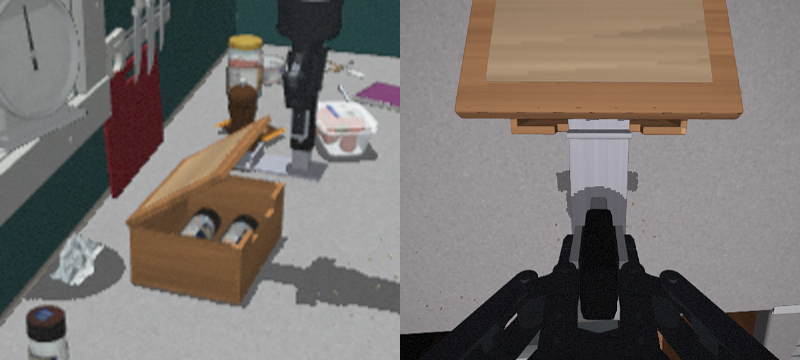

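The picture shows the lid open at about 34.5–35°, resting on the blade tip. The jars are visible, the blade is level, and the stop plate and gripper are clear of the lid. I'm handing it in.

```bash
python3 - <<'E'
from h import *
ctrl.pause(.5); print(ctrl.read_ft_force(), ctrl.read_grasp_force()); print(ctrl.sign_off())
E
```

```text
[ 0.18149457  0.57603848 -3.74939274] 97.6823616027832
the job is handed in; nothing more can be done
None
```

The job is handed in: the lid is held open on the lifter at about 34.4° (last camera measurement), the lifter is still firmly gripped, and the jars are visible; no verdict came back from the judging.

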